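# Shake the battery out of the collecting box

## Task

A good battery was posted by mistake into the small wooden collecting box, which stands upside down on the worktop with its slot underneath. Lift the box, hold it over the steel bowl with the slot still facing down, and shake it until the battery lines up with the slot and drops into the bowl; then stand the empty box back on the worktop, slot face down as it was. Leave the bowl and the other things where they are.

Things in the scene. Friction and masses are not known exactly. Their poses are not given: they have to be found in the camera images.
- slot_box: Closed wooden collecting box, 60 (its x) x 84 (its y) x 72 mm high, about 0.2 kg, standing upside down: the face with the slot is the one it stands on; four small dark feet on top add 2 mm. Origin: centre of the slot face, level with the worktop as it stands; z up. Walls 4 mm; inside 52 x 76 mm, about 60 mm high. Grip it from above across its 60 mm width (along its x).
- slot (a point): Middle of the slot in the box's underside, 2 mm above the face; axes as the box's. The slot is 16 mm wide (box x) and 56 mm long (box y). Inside, the floor beside its long edges slopes down to it at 10 degrees; 10 mm of level floor lies beyond each end. Upright baffles cut off two opposite inner corners (+x+y and -x-y), 18 mm along x by 28 mm along y.
- battery: The one battery, a grey rod 10.5 mm thick, 44.5 mm long, 0.012 kg; first inside the box, unseen, lying loosely across the slot. Origin: its centre; x along its length. It stays in while carried smoothly and falls through only when nearly along the slot (box y): quick jerks of 20 mm to and fro along box y, then x, do this in seconds; rocking by 0.4 rad about box x, then y, more slowly.
- bowl: The round steel bowl, open at the top, 160 mm across the rim and 55 mm high, 0.5 kg, standing loose. Origin: centre of its underside; z up
- salt_shaker: Bystander: salt shaker with a grey cap, 44 mm in diameter, 90 mm high. Origin: centre of its underside
- teaspoon: Bystander: metal teaspoon lying flat, 130 (its x) x 26 x 11 mm. Origin: centre of its underside
- lemon: Bystander: lemon, 71 x 53 x 51 mm. Origin: centre of its underside
- honey_jar: Bystander: jar with a red lid, 65 mm in diameter, 100 mm high. Origin: centre of its underside
- mug: Bystander: green and white mug, 92 x 127 mm with its handle, 93 mm high. Origin: centre of its underside
Things that resemble listed ones, but are neither listed nor needed, are in the scene too. There is more than one size of the bowl; the job needs the larger.

How it is judged:
By the outcome, as a careful person would: the job done as asked, in the order asked, and still so for the second after the job is handed in, with the robot touching nothing.
It also fails if it takes over 58 s, if anything falls off the work surface, if the arm or the gripper's body presses on something with over 40 N, if the wrist force passes 120 N, or if a joint passes its speed limit or range.

## Robot

A 6-joint arm with a two-finger parallel gripper is mounted at the origin on a cart in front of the work surface, level with it; the furniture and walls round the work are solid. World frame = base frame: x ahead of the robot, y to its left, z up, the work surface at z = 0. Lengths are in m, angles in rad, forces in N, time in s.
With the tool pointing down it reaches from about 0.3 to 0.875 m from the base axis. Payload 6.4 kg.
Tool frame: the origin (TCP) lies between the finger pads; the fingertips stand 19 mm ahead of it and the grasp point (between the pads) is the TCP (ctrl.tips_ahead is the z of the fingertips in the tool frame, in m); z points along the fingers, y is the line along which they close (so a half turn about z gives the same grasp; the last joint's range is limited). The gripper opens to 85 mm and grips with 20 to 120 N. Pads are 22 mm wide; open, the fingers measure 114 mm over their backs; the gripper's body (76 mm by 85 mm) begins 54 mm behind the grasp point. The pads swing forward as they close: fully open they stand 13 mm farther back than shut.
Start: joints at [-1.46, 0.181, 1.607, -0, 1.354, -0.206], TCP at [0.179, -0.546, 0.25] pointing down, gripper open.
Joint ranges: [-2.99, 2.99], [-0.89, 2.07], [0.3, 2.58], [-1.14, 4.28], [0, 2.63], [-3.12, 3.12]. Speed limits (rad/s): [2.57, 2.57, 3.01, 3.14, 3.14, 3.14].

## Interface

Orientations are given as a unit quaternion [w, x, y, z].
In Python, from bench import readout, vision, ctrl gives the robot as it stands.
- The arm moves only by the tool play_rows, never from a script. Its arguments are lists of equal length, an entry for each row: "xyz": the shift along the tool's x, y, z in mm, a list of three; "rot": the turn, a rotation vector about the tool's x, y, z in rad, a list of three; "grip": the opening, from 0 (shut) to 1 (fully open). In form: {"xyz": [[x, y, z], ...], "rot": [[rx, ry, rz], ...], "grip": [grip, ...]}. A call has exactly 10 rows; each row is the pose to reach, as a shift and turn from the pose commanded when the call began, along the tool's axes at that moment; what a row does not reach only later rows make up. A row lasts 1/8 s, in which the tool goes at most 62.5 mm and 10.7 degrees, less where a joint would pass 70% of its speed; a pose out of reach is approached as far as the arm can. A call with a gripper value outside its range is refused whole. The fingers move at their own pace and stop on an object; the grip force is fixed at half the most. Time passes only in rows, so rows that repeat a pose let the fingers close, or fill a call up. It gives the time, the measured TCP pose, the force, the opening and the grip force at its end, in the units of the state.
- readout.get_obs(): the state, without advancing time (a new reading comes with each control period).
- vision.camera(name): name is "scene" or "top"; returns a dict with "color" (384x512x3 uint8, red, green, blue), "depth" (384x512 float32, m along the optical axis (not along the pixel's ray), 0 where there is no reading), "camera_matrix" (3x3 intrinsics, pixels), "k1" (the pictures are not rectified: a ray, as slopes to the right and down, at radius r is drawn at 1 + k1 r^2 times it, then the intrinsics apply), "extrinsics" (4x4, takes a point from camera to world coordinates). Camera axes: x right, y down, z forward; pixel columns grow to the right and rows downward; lengths in m; the calibration is good to about 2 mm. A picture is of the moment at which its call begins.
- ctrl.hand_in(): hands the job in; it is judged then, once.
The state is a dict: "time_s": time; "q": joint angles; "dq": joint speeds; "joint_efforts": joint torques, N m; "eef_pos": TCP position; "eef_rot": TCP orientation; "wrist_force": force on the tool from outside, world axes, zero at the start; "torque": the same for the moment, N m; "opening": opening from 0.0 (shut) to 1.0 (fully open); "grasp_force": force on a finger pad.
Only numpy, scipy, OpenCV 4.12 (cv2) and the standard library are available. Lean on these libraries where they do the work, as an engineer would, in place of code of your own. Each camera call takes 0.05 s, during which the arm holds its last target. There are 200 camera calls.

## Working session

There is one attempt and no reset: what is moved stays moved. The work goes in short steps, Python scripts to look and compute and a tool call to move; the robot and the scene stay as the last step left them, time stands still between calls to the robot, and variables do not carry over. Pictures are saved under pics/ and viewed, at most 10 in all, crops included, and the job is handed in when it is done.

Besides the shell and the picture viewer there is one more tool, called as name(argument=value, ...) on one line, values as JSON. play_rows: Moves the arm, as the interface text tells. Its arguments: {"type":"object","properties":{"xyz":{"type":"array","items":{"type":"array","items":{"type":"number"}}},"rot":{"type":"array","items":{"type":"array","items":{"type":"number"}}},"grip":{"type":"array","items":{"type":"number"}}},"required":["xyz","rot","grip"]}

```bash
mkdir -p pics
cat > h.py <<'E'
import numpy as np, cv2
from bench import readout, vision, ctrl
def cloud(c):
    K=c["camera_matrix"]; d=c["depth"]; h,w=d.shape
    u,v=np.meshgrid(np.arange(w),np.arange(h))
    xd=(u-K[0,2])/K[0,0]; yd=(v-K[1,2])/K[1,1]; x,y=xd.copy(),yd.copy()
    for _ in range(8):
        f=1+c["k1"]*(x*x+y*y); x,y=xd/f,yd/f
    P=np.stack([x*d,y*d,d,np.ones_like(d)],-1)@c["extrinsics"].T
    P=P[...,:3]; P[d==0]=np.nan
    return P
E
python3 - <<'E'
from h import *
for n in("scene","top"):
    c=vision.camera(n); np.savez(n+"0.npz",**{k:c[k] for k in c})
    cv2.imwrite(f"pics/{n}0.png",cv2.resize(c["color"][...,::-1],None,fx=1.5,fy=1.5))
    print(n,c["extrinsics"].round(3).tolist(),c["camera_matrix"].round(0).tolist(),c["k1"])
o=readout.get_obs(); print({k:np.round(o[k],3) for k in o})
E
```

```text
scene [[-0.51, -0.493, 0.704, -0.296], [-0.86, 0.306, -0.409, 0.611], [-0.014, -0.814, -0.58, 0.778], [0.0, 0.0, 0.0, 1.0]] [[469.0, 0.0, 254.0], [0.0, 469.0, 190.0], [0.0, 0.0, 1.0]] -0.156619827454677
top [[-0.005, -0.977, 0.212, 0.389], [-1.0, 0.003, -0.006, 0.06], [0.005, -0.212, -0.977, 1.103], [0.0, 0.0, 0.0, 1.0]] [[451.0, 0.0, 253.0], [0.0, 451.0, 189.0], [0.0, 0.0, 1.0]] -0.09088535619808137
{'time_s': np.float64(0.1), 'q': array([-1.46 ,  0.182,  1.608,  0.   ,  1.354, -0.206]), 'dq': array([-0.002, -0.002, -0.004, -0.001, -0.001,  0.   ]), 'joint_efforts': array([ 1.0000e-03, -4.4587e+01, -3.5224e+01, -0.0000e+00,  4.0000e-03,
        0.0000e+00]), 'eef_pos': array([ 0.179, -0.546,  0.249]), 'eef_rot': array([-0.001,  0.987,  0.158,  0.   ]), 'wrist_force': array([-0.096,  0.77 ,  0.354]), 'torque': array([ 0.019, -0.069, -0.014]), 'grasp_force': np.float64(0.0), 'opening': np.float64(1.0)}
```

View pics/top0.png

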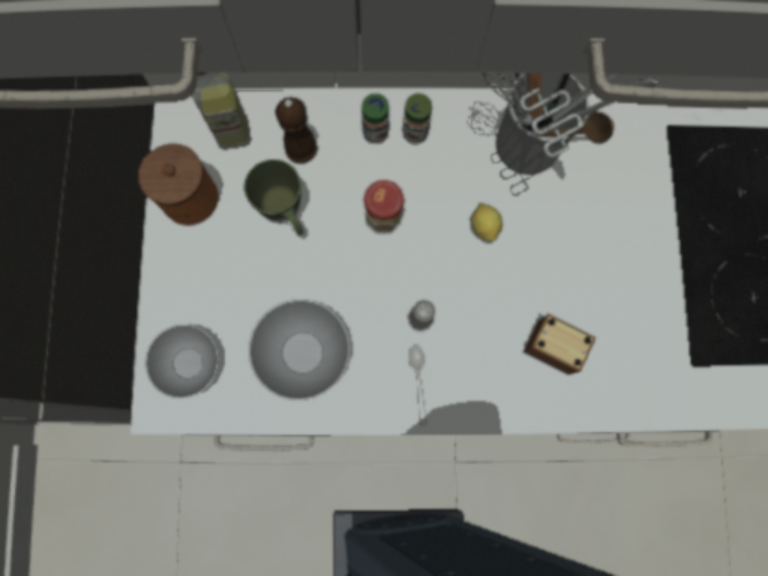

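View pics/scene0.png

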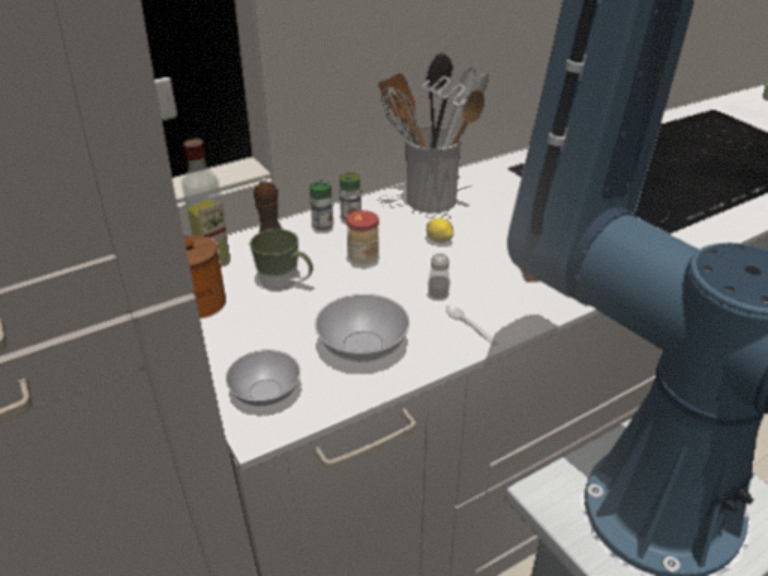

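The top view shows the box at about (563,343), the large bowl at (300,350), the small bowl at (185,360), the salt shaker at (422,313) and the spoon at (416,385). In the scene view the arm hides the box.

Run:
```python
from h import *
c=dict(np.load("top0.npz")); P=cloud(c); u,v=np.meshgrid(np.arange(512),np.arange(384))
z=P[...,2]
def rect(m,n):
    q=P[m][:,:2]; (cx,cy),(w,h),a=cv2.minAreaRect((q*1000).astype(np.float32))
    b=cv2.boxPoints(((cx,cy),(w,h),a)); e=[b[1]-b[0],b[2]-b[1]]
    e=max(e,key=np.linalg.norm); print(n,m.sum(),round(cx,1),round(cy,1),round(w,1),round(h,1),"long axis deg",np.degrees(np.arctan2(e[1],e[0])).round(1),"z",np.nanpercentile(P[m][:,2],[5,50,95]).round(4))
r=(u>340)&(u<405)&(v>200)&(v<255)
rect(r&(z>.063)&(z<.085),"box")
r=(u>160)&(u<240)&(v>190)&(v<272)
rect(r&(z>.045)&(z<.07),"bowl")
m=r&(z>.045); 
r=(u>270)&(u<295)&(v>190)&(v<225); rect(r&(z>.03),"shaker")
r=(u>90)&(u<150)&(v>205)&(v<270); rect(r&(z>.025),"small")
print("table",np.nanmedian(z[250:270,310:340]))
```

```text
box 951 519.5 -230.5 84.3 61.4 long axis deg 61.8 z [0.0663 0.0697 0.0737]
bowl 648 512.6 180.4 155.5 154.5 long axis deg 44.2 z [0.0458 0.052  0.056 ]
shaker 281 564.8 -10.1 41.3 38.7 long axis deg 42.4 z [0.0335 0.079  0.0877]
small 575 496.1 367.9 115.9 117.5 long axis deg -43.1 z [0.026  0.0348 0.0412]
table -0.0013857207859997445
```

```bash
cat >> h.py <<'E'
from scipy.spatial.transform import Rotation as R
def state():
    o=readout.get_obs(); print(round(float(o["time_s"]),2),o["eef_pos"].round(4),o["eef_rot"].round(4),"F",o["wrist_force"].round(1),"open",round(float(o["opening"]),3),"g",round(float(o["grasp_force"]),1)); return o
def go(p,a):
    """shift in mm and turn to a tool-down pose at p with tool x at a deg"""
    o=state(); r=R.from_quat(o["eef_rot"],scalar_first=True)
    a=np.radians(a); t=R.from_matrix(np.array([[np.cos(a),np.sin(a),0],[np.sin(a),-np.cos(a),0],[0,0,-1]]).T)
    print("mm",(r.inv().apply(np.array(p)-o["eef_pos"])*1000).round(1),"rot",(r.inv()*t).as_rotvec().round(3))
E
python3 -c "
from h import *
go([.5195,-.2305,.16],61.8)"
```

```text
0.1 [ 0.1791 -0.5459  0.2494] [-8.000e-04  9.875e-01  1.578e-01  0.000e+00] F [-0.1  0.8  0.4] open 1.0 g 0.0
mm [ 421.7 -193.5   89.9] rot [-0.001 -0.001 -0.762]
```

play_rows(xyz=[[42, -19, 5], [84, -39, 10], [127, -58, 15], [169, -77, 20], [211, -97, 30], [253, -116, 40], [295, -135, 50], [337, -155, 60], [380, -174, 70], [421, -193, 80]], rot=[[0, 0, -0.076], [0, 0, -0.152], [0, 0, -0.228], [0, 0, -0.304], [0, 0, -0.38], [0, 0, -0.456], [0, 0, -0.532], [0, 0, -0.61], [0, 0, -0.69], [0, 0, -0.762]], grip=[1, 1, 1, 1, 1, 1, 1, 1, 1, 1])

```text
time_s: 1.35
eef_pos: [0.5199, -0.2305, 0.1696]
eef_rot: [-0.0, 0.857, 0.515, -0.0]
wrist_force: [-0.2, 0.1, -0.4]
opening: 1.0
grasp_force: 0.0
```

Run:
```python
from h import *
go([.5195,-.2305,.042],61.8)
c=vision.camera("scene"); P=cloud(c)
cv2.imwrite("pics/s1.png",cv2.resize(c["color"][...,::-1][100:260,256:512],None,fx=3,fy=3))
```

```text
1.35 [ 0.5199 -0.2305  0.1696] [-2.000e-04  8.574e-01  5.147e-01 -1.000e-04] F [-0.2  0.1 -0.4] open 1.0 g 0.0
mm [ -0.2  -0.3 127.6] rot [-0.001 -0.     0.003]
```

View pics/s1.png

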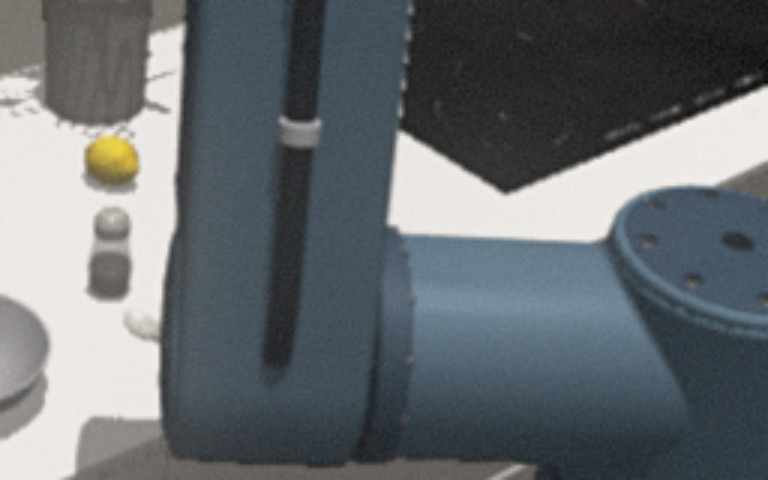

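The arm hides the box and gripper in this view (arm at about x 170–400), so I go by the measured pose and descend.

play_rows(xyz=[[0, 0, 20], [0, 0, 45], [0, 0, 70], [0, 0, 95], [0, 0, 112], [0, 0, 122], [0, 0, 127], [0, 0, 127], [0, 0, 127], [0, 0, 127]], rot=[[0, 0, 0], [0, 0, 0], [0, 0, 0], [0, 0, 0], [0, 0, 0], [0, 0, 0], [0, 0, 0], [0, 0, 0], [0, 0, 0], [0, 0, 0]], grip=[1, 1, 1, 1, 1, 1, 1, 1, 0.85, 0.75])

```text
time_s: 2.65
eef_pos: [0.5195, -0.2321, 0.0439]
eef_rot: [0.001, 0.858, 0.514, 0.0]
wrist_force: [0.6, -0.3, -0.4]
opening: 0.75
grasp_force: 0.0
```

play_rows(xyz=[[0, 0, 0], [0, 0, 0], [0, 0, 0], [0, 0, 0], [0, 0, 0], [0, 0, 0], [0, 0, 0], [0, 0, 0], [0, 0, 0], [0, 0, 0]], rot=[[0, 0, 0], [0, 0, 0], [0, 0, 0], [0, 0, 0], [0, 0, 0], [0, 0, 0], [0, 0, 0], [0, 0, 0], [0, 0, 0], [0, 0, 0]], grip=[0.65, 0.55, 0.4, 0.3, 0.3, 0.3, 0.3, 0.3, 0.3, 0.3])

```text
time_s: 3.9
eef_pos: [0.5196, -0.2322, 0.0441]
eef_rot: [0.001, 0.858, 0.514, 0.0]
wrist_force: [-0.5, 0.4, 5.9]
opening: 0.694
grasp_force: 65.1
```

```bash
python3 -c "
from h import *
go([.5195,-.2305,.042],61.8)"
```

```text
3.9 [ 0.5196 -0.2322  0.0441] [6.000e-04 8.580e-01 5.137e-01 3.000e-04] F [-0.5  0.4  5.9] open 0.694 g 65.1
mm [ 1.4 -0.9  2.1] rot [0.001 0.    0.   ]
```

play_rows(xyz=[[0, 0, -2], [0, 0, -8], [0, 0, -20], [0, 0, -36], [0, 0, -54], [0, 0, -72], [0, 0, -90], [0, 0, -105], [0, 0, -115], [0, 0, -120]], rot=[[0, 0, 0], [0, 0, 0], [0, 0, 0], [0, 0, 0], [0, 0, 0], [0, 0, 0], [0, 0, 0], [0, 0, 0], [0, 0, 0], [0, 0, 0]], grip=[0.3, 0.3, 0.3, 0.3, 0.3, 0.3, 0.3, 0.3, 0.3, 0.3])

```text
time_s: 5.15
eef_pos: [0.5191, -0.2319, 0.1639]
eef_rot: [0.0, 0.858, 0.514, 0.0]
wrist_force: [-0.3, 0.3, -2.3]
opening: 0.696
grasp_force: 64.8
```

```bash
python3 -c "
from h import *
go([.5126,.1804,.164],61.8)"
```

```text
5.15 [ 0.5191 -0.2319  0.1639] [2.000e-04 8.580e-01 5.136e-01 1.000e-04] F [-0.3  0.3 -2.3] open 0.696 g 64.8
mm [ 3.603e+02 -2.006e+02 -2.000e-01] rot [0. 0. 0.]
```

play_rows(xyz=[[0, 0, 0], [3, -2, 0], [10, -5, 0], [21, -12, 0], [37, -21, 0], [59, -33, 0], [85, -47, 0], [114, -63, 0], [147, -82, 0], [180, -100, 0]], rot=[[0, 0, 0], [0, 0, 0], [0, 0, 0], [0, 0, 0], [0, 0, 0], [0, 0, 0], [0, 0, 0], [0, 0, 0], [0, 0, 0], [0, 0, 0]], grip=[0.3, 0.3, 0.3, 0.3, 0.3, 0.3, 0.3, 0.3, 0.3, 0.3])

```text
time_s: 6.4
eef_pos: [0.5154, -0.0237, 0.1634]
eef_rot: [-0.0, 0.858, 0.514, 0.0]
wrist_force: [-0.2, -0.2, -2.3]
opening: 0.694
grasp_force: 64.9
```

play_rows(xyz=[[33, -18, 0], [66, -37, 0], [95, -53, 0], [121, -67, 0], [143, -79, 0], [159, -88, 0], [170, -95, 0], [177, -98, 0], [180, -100, 0], [180, -100, 0]], rot=[[0, 0, 0], [0, 0, 0], [0, 0, 0], [0, 0, 0], [0, 0, 0], [0, 0, 0], [0, 0, 0], [0, 0, 0], [0, 0, 0], [0, 0, 0]], grip=[0.3, 0.3, 0.3, 0.3, 0.3, 0.3, 0.3, 0.3, 0.3, 0.3])

```text
time_s: 7.65
eef_pos: [0.5129, 0.1797, 0.1633]
eef_rot: [0.0, 0.858, 0.514, -0.0]
wrist_force: [-1.1, 0.4, -1.8]
opening: 0.693
grasp_force: 64.9
```

Run:
```python
from h import *
go([.5126,.1804,.118],61.8)
c=vision.camera("scene")
cv2.imwrite("pics/s2.png",cv2.resize(c["color"][...,::-1][80:280,140:396],None,fx=3,fy=3))
```

```text
7.65 [0.5129 0.1797 0.1633] [ 0.000e+00  8.581e-01  5.135e-01 -1.000e-04] F [-1.1  0.4 -1.8] open 0.693 g 64.9
mm [ 0.5 -0.6 45.3] rot [-0.  0. -0.]
```

View pics/s2.png

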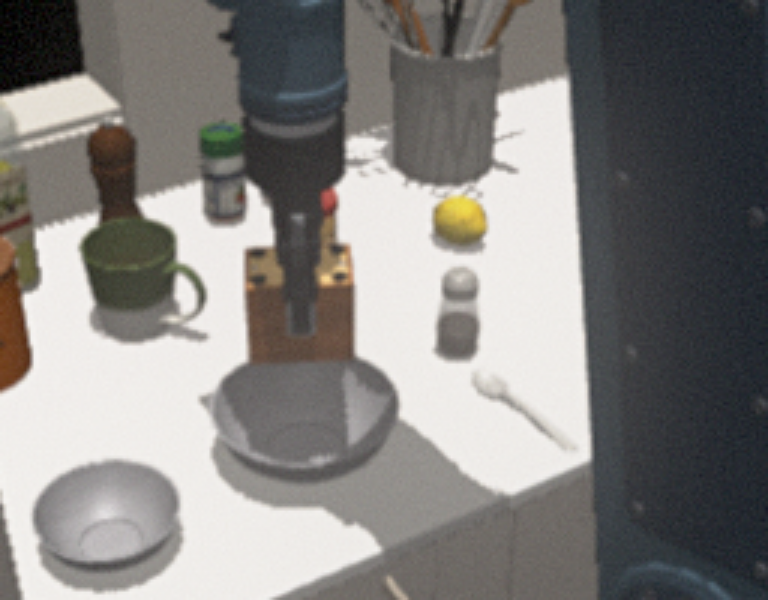

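The box hangs over the large bowl at crop (300,300), with the bowl at (305,415) and bystanders undisturbed. Now I lower it and shake.

play_rows(xyz=[[0, 0, 2], [0, 0, 7], [0, 0, 14], [0, 0, 22], [0, 0, 30], [0, 0, 36], [0, 0, 40], [0, 0, 42], [0, 0, 42], [0, 0, 42]], rot=[[0, 0, 0], [0, 0, 0], [0, 0, 0], [0, 0, 0], [0, 0, 0], [0, 0, 0], [0, 0, 0], [0, 0, 0], [0, 0, 0], [0, 0, 0]], grip=[0.3, 0.3, 0.3, 0.3, 0.3, 0.3, 0.3, 0.3, 0.3, 0.3])

```text
time_s: 8.95
eef_pos: [0.5131, 0.18, 0.1216]
eef_rot: [0.0, 0.858, 0.514, 0.0]
wrist_force: [0.7, -0.7, -2.7]
opening: 0.699
grasp_force: 64.9
```

play_rows(xyz=[[20, 0, 0], [-20, 0, 0], [20, 0, 0], [-20, 0, 0], [20, 0, 0], [-20, 0, 0], [20, 0, 0], [-20, 0, 0], [20, 0, 0], [0, 0, 0]], rot=[[0, 0, 0], [0, 0, 0], [0, 0, 0], [0, 0, 0], [0, 0, 0], [0, 0, 0], [0, 0, 0], [0, 0, 0], [0, 0, 0], [0, 0, 0]], grip=[0.3, 0.3, 0.3, 0.3, 0.3, 0.3, 0.3, 0.3, 0.3, 0.3])

```text
time_s: 10.2
eef_pos: [0.5142, 0.1816, 0.1217]
eef_rot: [0.0, 0.858, 0.514, 0.001]
wrist_force: [0.7, -0.5, -1.4]
opening: 0.696
grasp_force: 65.5
```

play_rows(xyz=[[0, 20, 0], [0, -20, 0], [0, 20, 0], [0, -20, 0], [0, 20, 0], [0, -20, 0], [0, 20, 0], [0, -20, 0], [0, 20, 0], [0, 0, 0]], rot=[[0, 0, 0], [0, 0, 0], [0, 0, 0], [0, 0, 0], [0, 0, 0], [0, 0, 0], [0, 0, 0], [0, 0, 0], [0, 0, 0], [0, 0, 0]], grip=[0.3, 0.3, 0.3, 0.3, 0.3, 0.3, 0.3, 0.3, 0.3, 0.3])

```text
time_s: 11.45
eef_pos: [0.5169, 0.1784, 0.1223]
eef_rot: [0.001, 0.859, 0.512, 0.002]
wrist_force: [0.4, 0.3, -0.9]
opening: 0.696
grasp_force: 67.1
```

Run:
```python
from h import *
go([.5126,.1804,.118],61.8)
c=vision.camera("scene")
np.savez("s3.npz",**c)
cv2.imwrite("pics/s3.png",cv2.resize(c["color"][...,::-1][150:260,190:300],None,fx=5,fy=5))
```

```text
11.45 [0.5169 0.1784 0.1223] [0.0013 0.8588 0.5123 0.0021] F [ 0.4  0.3 -0.9] open 0.696 g 67.1
mm [-0.3 -4.8  4.3] rot [ 0.004 -0.002 -0.003]
```

View pics/s3.png

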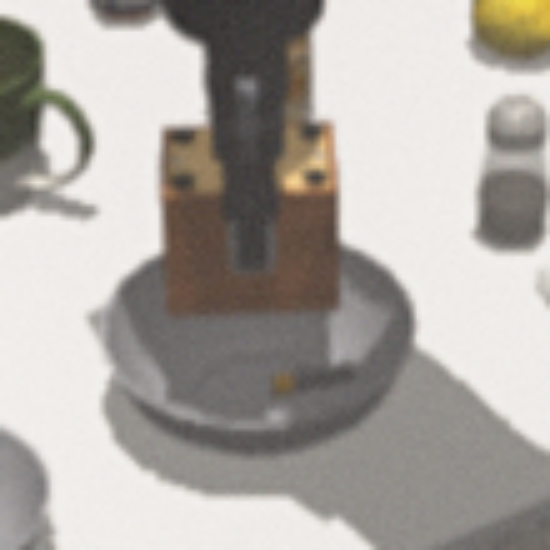

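The battery lies in the bowl: dark rod with a copper end from (285,382) to (350,375). Now I return the box.

play_rows(xyz=[[0, 0, -4], [0, 0, -12], [0, 0, -24], [0, 0, -36], [0, 0, -42], [-6, 3, -44], [-20, 11, -44], [-42, 23, -44], [-70, 39, -44], [-100, 56, -44]], rot=[[0, 0, 0], [0, 0, 0], [0, 0, 0], [0, 0, 0], [0, 0, 0], [0, 0, 0], [0, 0, 0], [0, 0, 0], [0, 0, 0], [0, 0, 0]], grip=[0.3, 0.3, 0.3, 0.3, 0.3, 0.3, 0.3, 0.3, 0.3, 0.3])

```text
time_s: 12.75
eef_pos: [0.5144, 0.0635, 0.1647]
eef_rot: [-0.0, 0.858, 0.514, -0.0]
wrist_force: [0.1, 0.1, -1.9]
opening: 0.698
grasp_force: 67.1
```

play_rows(xyz=[[-32, 18, 0], [-66, 37, 0], [-100, 56, 0], [-134, 74, 0], [-167, 93, 0], [-200, 111, 0], [-228, 127, 0], [-248, 138, 0], [-258, 143, 0], [-260, 144, 0]], rot=[[0, 0, 0], [0, 0, 0], [0, 0, 0], [0, 0, 0], [0, 0, 0], [0, 0, 0], [0, 0, 0], [0, 0, 0], [0, 0, 0], [0, 0, 0]], grip=[0.3, 0.3, 0.3, 0.3, 0.3, 0.3, 0.3, 0.3, 0.3, 0.3])

```text
time_s: 14.0
eef_pos: [0.5188, -0.2321, 0.165]
eef_rot: [-0.0, 0.858, 0.513, -0.0]
wrist_force: [0.9, 0.2, -1.8]
opening: 0.694
grasp_force: 67.1
```

Run:
```python
from h import *
go([.5196,-.2322,.044],61.8)
c=vision.camera("top"); P=cloud(c)
u,v=np.meshgrid(np.arange(512),np.arange(384)); z=P[...,2]
m=(P[...,0]>.4)&(P[...,0]<.64)&(P[...,1]<-.12)&(P[...,1]>-.35)&(z>.16)&(z<.21)
print(m.sum())
cv2.imwrite("pics/t4.png",cv2.resize(c["color"][...,::-1][120:300,150:420],None,fx=2.9,fy=2.9))
```

```text
14.0 [ 0.5188 -0.2321  0.165 ] [-4.000e-04  8.582e-01  5.133e-01 -1.000e-04] F [ 0.9  0.2 -1.8] open 0.694 g 67.1
mm [  0.2   0.9 121. ] rot [-0.001 -0.    -0.   ]
404
```

View pics/t4.png

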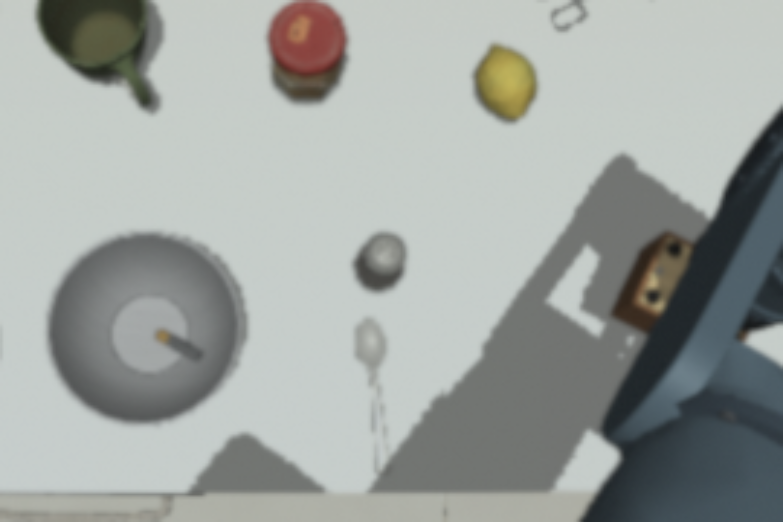

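The top view shows the battery in the bowl at (180,345) and the box hanging level at (660,280), everything else in place. I lower the box, slowly at the end.

play_rows(xyz=[[0, 0, 8], [0, 0, 24], [0, 0, 46], [0, 0, 68], [0, 0, 88], [0, 0, 102], [0, 0, 110], [0, 0, 114], [0, 0, 117], [0, 0, 118]], rot=[[0, 0, 0], [0, 0, 0], [0, 0, 0], [0, 0, 0], [0, 0, 0], [0, 0, 0], [0, 0, 0], [0, 0, 0], [0, 0, 0], [0, 0, 0]], grip=[0.3, 0.3, 0.3, 0.3, 0.3, 0.3, 0.3, 0.3, 0.3, 0.3])

```text
time_s: 15.3
eef_pos: [0.5193, -0.232, 0.0476]
eef_rot: [0.0, 0.858, 0.514, 0.0]
wrist_force: [0.2, 0.4, -2.4]
opening: 0.693
grasp_force: 67.1
```

play_rows(xyz=[[0, 0, 0.5], [0, 0, 1], [0, 0, 1.5], [0, 0, 2], [0, 0, 2.5], [0, 0, 2.5], [0, 0, 2.5], [0, 0, 2.5], [0, 0, 2.5], [0, 0, 2.5]], rot=[[0, 0, 0], [0, 0, 0], [0, 0, 0], [0, 0, 0], [0, 0, 0], [0, 0, 0], [0, 0, 0], [0, 0, 0], [0, 0, 0], [0, 0, 0]], grip=[0.3, 0.3, 0.3, 0.3, 0.3, 0.3, 0.3, 0.3, 0.3, 0.3])

```text
time_s: 16.55
eef_pos: [0.5191, -0.2318, 0.0448]
eef_rot: [-0.0, 0.858, 0.514, 0.0]
wrist_force: [-0.2, -0.5, -2.4]
opening: 0.695
grasp_force: 67.1
```

```bash
python3 -c "
from h import *
go([.5196,-.2322,.044],61.8)"
```

```text
16.55 [ 0.5191 -0.2318  0.0448] [-0.      0.858   0.5136  0.    ] F [-0.2 -0.5 -2.4] open 0.695 g 67.1
mm [-0.1  0.6  0.8] rot [ 0. -0.  0.]
```

play_rows(xyz=[[0, 0, 0.3], [0, 0, 0.6], [0, 0, 0.9], [0, 0, 1.2], [0, 0, 1.2], [0, 0, 1.2], [0, 0, 1.2], [0, 0, 1.2], [0, 0, 1.2], [0, 0, 1.2]], rot=[[0, 0, 0], [0, 0, 0], [0, 0, 0], [0, 0, 0], [0, 0, 0], [0, 0, 0], [0, 0, 0], [0, 0, 0], [0, 0, 0], [0, 0, 0]], grip=[0.3, 0.3, 0.3, 0.3, 0.3, 0.3, 0.3, 0.3, 0.3, 0.3])

```text
time_s: 17.8
eef_pos: [0.5191, -0.2319, 0.0441]
eef_rot: [-0.0, 0.858, 0.514, -0.0]
wrist_force: [-3.7, 1.1, 5.6]
opening: 0.698
grasp_force: 68.0
```

In contact with the worktop; I release and withdraw.

play_rows(xyz=[[0, 0, 0], [0, 0, 0], [0, 0, 0], [0, 0, 0], [0, 0, 0], [0, 0, 0], [0, 0, 0], [0, 0, 0], [0, 0, 0], [0, 0, 0]], rot=[[0, 0, 0], [0, 0, 0], [0, 0, 0], [0, 0, 0], [0, 0, 0], [0, 0, 0], [0, 0, 0], [0, 0, 0], [0, 0, 0], [0, 0, 0]], grip=[0.72, 0.76, 0.82, 0.9, 1, 1, 1, 1, 1, 1])

```text
time_s: 19.05
eef_pos: [0.5191, -0.2319, 0.0436]
eef_rot: [0.0, 0.858, 0.514, 0.0]
wrist_force: [0.5, -0.0, -0.4]
opening: 1.0
grasp_force: 0.0
```

play_rows(xyz=[[0, 0, -4], [0, 0, -14], [0, 0, -30], [0, 0, -50], [0, 0, -75], [0, 0, -100], [0, 0, -125], [0, 0, -145], [0, 0, -156], [0, 0, -160]], rot=[[0, 0, 0], [0, 0, 0], [0, 0, 0], [0, 0, 0], [0, 0, 0], [0, 0, 0], [0, 0, 0], [0, 0, 0], [0, 0, 0], [0, 0, 0]], grip=[1, 1, 1, 1, 1, 1, 1, 1, 1, 1])

```text
time_s: 20.3
eef_pos: [0.5193, -0.232, 0.2047]
eef_rot: [0.001, 0.858, 0.514, 0.0]
wrist_force: [0.1, -0.2, -0.8]
opening: 0.996
grasp_force: 0.0
```

play_rows(xyz=[[-15, 25, 0], [-30, 50, 0], [-45, 75, 0], [-60, 100, 0], [-75, 125, 0], [-90, 150, 0], [-105, 175, 0], [-115, 190, 0], [-120, 200, 0], [-120, 200, 0]], rot=[[0, 0, 0], [0, 0, 0], [0, 0, 0], [0, 0, 0], [0, 0, 0], [0, 0, 0], [0, 0, 0], [0, 0, 0], [0, 0, 0], [0, 0, 0]], grip=[1, 1, 1, 1, 1, 1, 1, 1, 1, 1])

```text
time_s: 21.55
eef_pos: [0.6385, -0.4322, 0.2026]
eef_rot: [-0.001, 0.858, 0.513, -0.0]
wrist_force: [1.1, 0.1, 0.1]
opening: 1.0
grasp_force: 0.0
```

Run:
```python
from h import *
state()
c=vision.camera("top")
cv2.imwrite("pics/t5.png",cv2.resize(c["color"][...,::-1],None,fx=1.5,fy=1.5))
```

```text
21.55 [ 0.6385 -0.4322  0.2026] [-7.000e-04  8.581e-01  5.135e-01 -2.000e-04] F [1.1 0.1 0.1] open 1.0 g 0.0
```

View pics/t5.png

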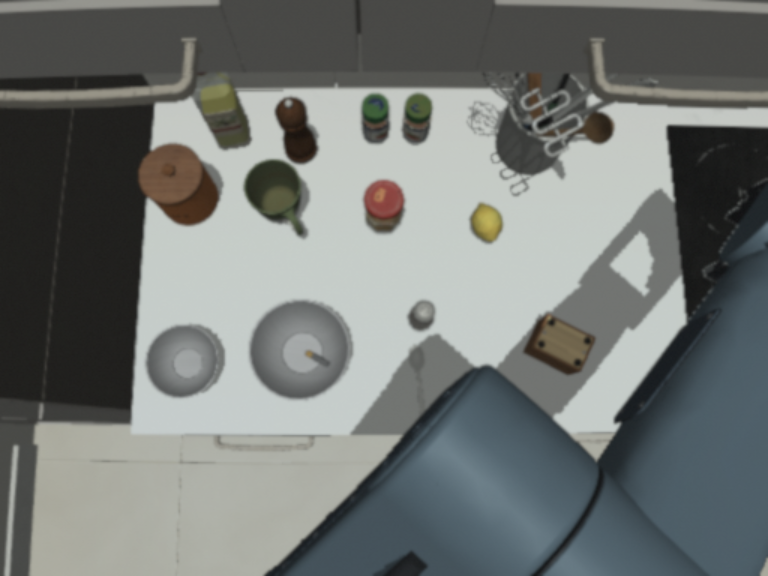

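The box stands where it was at (563,343), the battery is in the large bowl at (317,357), and everything else looks unmoved.

```bash
python3 -c "
from h import *
print(ctrl.hand_in())"
```

```text
the job is handed in; nothing more can be done
None
```

The battery was shaken out into the large steel bowl, the empty box stands slot face down where it was, nothing else looks moved in the last picture, and I handed the job in at about 21.6 s of the 58 s allowed.

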